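# Check the bench thickness gauge with a setting blade

### The arm

A 7-joint arm with a two-finger parallel gripper is mounted at the origin on a cart in front of the work surface, level with it; the furniture and walls round the work are solid. World frame = base frame: x ahead of the robot, y to its left, z up, the work surface at z = 0. Lengths are in m, angles in rad, forces in N, time in s.
With the tool pointing down it reaches from about 0.35 to 0.775 m from the base axis. Payload 3.1 kg.
Tool frame: the origin (TCP) lies at the centre of the arm's flange, where the gripper is bolted on; the fingertips stand 173 mm ahead of it and the grasp point (between the pads) lies 155 mm ahead of it; z points along the fingers, y is the line along which they close (so a half turn about z gives the same grasp; the last joint's range is limited). The gripper opens to 85 mm and grips with 20 to 120 N. Pads are 22 mm wide; open, the fingers measure 114 mm over their backs; the gripper's body (76 mm by 85 mm) begins 54 mm behind the grasp point. The pads swing forward as they close: fully open they stand 13 mm farther back than shut.
Start: joints at [1.129, 0.311, 0.014, 1.512, -0.004, 1.319, -0.027], TCP at [0.214, -0.507, 0.405] pointing down, gripper open.
Joint ranges: [-2.7, 2.7], [-0.3, 1.91], [-1.27, 1.3], [0.12, 2.57], [-1.44, 4.58], [0.2, 2.03], [-3.05, 3.05]. Speed limits (rad/s): [2.79, 2.79, 3.14, 3.14, 3.14, 3.14, 3.14].

### API

Orientations are given as a unit quaternion [w, x, y, z].
In Python, from bench import bot gives the robot as it stands.
- The arm moves only by the shell command python3 -m jog 'ROWS'. ROWS is JSON, a list that holds one entry, the list of rows, each a list of 7 numbers: the opening, from 0 (shut) to 1 (fully open), then the shift along the tool's x, y, z as a fraction of full scale, then the turn, a rotation vector about the tool's x, y, z as a fraction of full scale. In form: [[[hand, x, y, z, ax, ay, az], ...]]. A call has 1 to 20 rows; each row shifts and turns the commanded pose from where the row before left it, along the tool's axes as they then stand; what a row does not reach is not made up. Full scale, the value 1, is 0.2 m for a shift and 0.1 rad for a turn. A row lasts 1/12 s, in which the tool goes at most 41.7 mm and 7.16 degrees, less where a joint would pass 70% of its speed; a pose out of reach is approached as far as the arm can. A call with a number of a shift or a turn outside -1 to 1 is refused whole. A call with a gripper value outside its range is refused whole. The fingers move at their own pace and stop on an object; the grip force is fixed at half the most. Time passes only in rows, so rows that do not move let the fingers close. It gives the time, the measured TCP pose, the force, the opening and the grip force at its end, in the units of the state.
- bot.observe(): the state, without advancing time (a new reading comes with each control period).
- bot.get_image(name): name is "scene" or "top" or "wrist"; returns the picture (384x512x3 uint8, red, green, blue); there is no depth.
- bot.camera_model(name): a dict with "camera_matrix" (3x3 intrinsics, pixels), "view" (4x4, takes a point from world to camera coordinates). Camera axes: x right, y up, looking along -z (the intrinsics and any distortion apply to the point x, -y, -z); pixel columns grow to the right and rows downward; lengths in m; the calibration is good to about 2 mm. The wrist camera is an equidistant fisheye: a pixel r from the principal point sees the ray r / f radians off the axis. A picture is of the moment at which its call begins: read the wrist's pose just before it. camera_model takes no time and is no camera call; for the wrist camera it gives the pose at the moment of the call.
- bot.finish_job(): hands the job in; it is judged then, once.
The state is a dict: "time": time; "joint_pos": joint angles; "dq": joint speeds; "effort": joint torques, N m; "tool_pos": TCP position; "tool_rot": TCP orientation; "contact_force": force on the tool from outside, world axes, zero at the start; "torque": the same for the moment, N m; "width": finger opening in m; "gripper_force": force on a finger pad.
Only numpy, scipy, OpenCV 4.12 (cv2) and the standard library are available. Lean on these libraries where they do the work, as an engineer would, in place of code of your own. Each camera call takes 0.05 s, during which the arm holds its last target. There are 200 camera calls.

### The job

Check the bench thickness gauge with its yellow-gripped setting blade: pick the blade up by its grip and slide it level and straight, nose first, from the front between the gauge's two flat plates, without forcing it, until it drags snugly under the sprung upper plate and the red line across the blade is at the front rim of the lower plate. The blade must lie flat on the lower plate so that the dial's needle stands in the green sector. The job ends while you hold it there by the grip, so do not let go; keep the hand off the gauge, and leave the blue-gripped blade and the other things on the bench where they are.

Things in the scene. Friction and masses are not known exactly. Their poses are not given: they have to be found in the camera images.
- yellow_blade: The setting blade to use, 130 g or so. Grip: yellow block 56 mm long (x), 16 wide (y), 27 high. Origin: centre of the grip's underside; z up, +x along the blade to its nose. The steel leaf (16 mm wide, 3 mm thick, mid-plane 8.5 mm above the grip's underside) runs from x = 28 to its tip at x = 135 mm; the last 10 mm taper to a 1 mm nose. It lies on its grip, leaf level and off the bench.
- yellow_blade_tip (a point): Tip of the yellow-gripped blade's leaf: 135 mm ahead of the body's origin along x, 8.5 mm up (mid-plane of the leaf).
- yellow_blade_line (a point): Middle of the red line across the yellow-gripped blade's leaf: 36 mm behind the tip, 99 mm ahead of the body's origin along x, 8.5 mm up.
- blue_blade: A second setting blade, same shape and size but blue grip and 5 mm leaf; not wanted now. Which of the two lies on the left differs from start to start; they lie about 0.2 m apart.
- gauge: Bench thickness gauge, fixed: grey base 150 x 84 mm, 20 mm high, steel column 74 mm behind the plates, arm and 58 mm dial (axis 184 mm up) over the plates. Origin: on the bench straight under the plates' centre; z up, +x from the open front to the column: the blade goes in along +x on y = 0. Base reaches 45 mm, dial 29 mm in front of the plates' centre.
- lower_plate: The gauge's fixed lower plate: steel disc 44 mm across, top face 50 mm above the bench, flat out to 14 mm from the centre, then bevelled down 3 mm to the rim. Its origin and axes are those of the gauge.
- upper_plate: The gauge's sprung upper plate: steel disc 38 mm across. Origin: centre of its flat underside (20 mm across), at rest 1.5 mm above the lower plate; rim bevelled up 3.5 mm, so the mouth between the rims is about 8 mm high. A spring presses it down: 3 N at rest, 4 N on the yellow-gripped blade.
- throat (a point): Centre of the lower plate's top face, 50 mm above the bench; axes as the gauge's.
- lower_plate_front (a point): Front of the lower plate's rim, 22 mm in front of the plate's centre, at the height of its top face: the place along the gauge's x where the red line must come to.
- plunger (a joint): Lift of the upper plate above its rest, m: 0 at rest, 0.0015 with the yellow-gripped blade flat on the lower plate, at most 0.006.
- needle (a joint): Turn of the dial's red needle from rest (lower left), rad, clockwise seen from the front: 1 rad for each mm that the upper plate lifts. The green sector spans 1.0 to 2.2 rad.
- pipe_a: Black plastic pipe specimen, 209 mm long, 45 mm across, lying loose at the left.
- pipe_ring: Short ring cut from black pipe, 45 mm across, lying loose at the left.

How it is judged:
On the way, in this order (a step that is already met when the one before it is completed fails the run):
1. the yellow-gripped blade is held clear of the bench, still outside the plates (height (world z) of yellow_blade above 0.02 m and contact force between the fingers and yellow_blade above 2 N and horizontal distance between yellow_blade_tip and throat above 0.06 m), for 0.2 s.
2. its nose is in front of the mouth between the plates, the blade level and in line with the gauge (x of yellow_blade_tip in the frame of throat between -0.055 and -0.012 m and y of yellow_blade_tip in the frame of throat between -0.012 and 0.012 m and z of yellow_blade_tip in the frame of throat between -0.012 and 0.012 m and angle between the x axis of yellow_blade and the x axis of gauge, either way round below 0.2 rad and angle between yellow_blade's own z axis and vertical below 0.2 rad), for 0.1 s.
At the end, for the whole second after the job is handed in: The fingers hold the yellow-gripped blade still; its red line is within 6 mm of the lower plate's front rim and its tip within 6 mm of the middle line; it points along the gauge within 0.12 rad, upright within 0.08 rad, touches both plates, and the plate is lifted 1.0 to 2.2 mm (x of yellow_blade_line in the frame of lower_plate_front between -0.006 and 0.006 m and y of yellow_blade_tip in the frame of throat between -0.006 and 0.006 m and angle between the x axis of yellow_blade and the x axis of gauge, either way round below 0.12 rad and angle between yellow_blade's own z axis and vertical below 0.08 rad and value of joint plunger between 0.001 and 0.0022 m and contact force between upper_plate and yellow_blade above 1.5 N and contact force between lower_plate and yellow_blade above 0.5 N and contact force between the fingers and yellow_blade above 3 N and linear speed of yellow_blade below 0.02 m/s); the arm keeps its last pose, push and grip.
It fails at once if the blade is forced: more than 40 N between it and the gauge (contact force between yellow_blade and gauge above 40 N or contact force between yellow_blade and lower_plate above 40 N).
It fails at once if the hand or arm touches the gauge (contact force between any of the fingers, the arm and gauge above 3 N or contact force between the fingers and lower_plate above 3 N).
It fails at once if the blue-gripped blade or a loose thing at the left is moved more than 20 mm (distance of any of blue_blade, pipe_a, pipe_ring from where it was at the start of the episode above 0.02 m).
It also fails if it takes over 42 s, if anything falls off the work surface, if the arm or the gripper's body presses on something with over 40 N, if the wrist force passes 120 N, or if a joint passes its speed limit or range.

## Working session

There is one attempt and no reset: what is moved stays moved. The work goes in short steps, Python scripts to look and compute and a shell command to move; the robot and the scene stay as the last step left them, time stands still between calls to the robot, and variables do not carry over. Pictures are saved under pics/ and viewed, at most 10 in all, crops included, and the job is handed in when it is done.

```bash
ls; mkdir -p pics
python3 - <<'E'
from bench import bot
import cv2, numpy as np
s=bot.observe(); print({k:np.round(v,3).tolist() for k,v in s.items()})
for n in ["scene","top"]:
    m=bot.camera_model(n); print(n,np.round(m["camera_matrix"],1).tolist(),np.round(m["view"],3).tolist(), m.keys())
    im=bot.get_image(n); np.save(f"pics/{n}.npy",im); cv2.imwrite(f"pics/{n}0.png",im[:,:,::-1])
a=[cv2.imread(f"pics/{n}0.png") for n in ["scene","top"]]
cv2.imwrite("pics/both0.png",cv2.resize(np.vstack(a),None,fx=.78,fy=.78,interpolation=cv2.INTER_AREA))
E
```

```text
pics
{'time': 0.0, 'joint_pos': [1.129, 0.312, 0.014, 1.513, -0.004, 1.319, -0.027], 'dq': [-0.001, 0.001, -0.003, -0.0, -0.001, -0.002, 0.0], 'effort': [0.0, -37.992, 0.146, -23.059, 0.012, 0.014, -0.0], 'tool_pos': [0.214, -0.506, 0.404], 'tool_rot': [-0.001, 0.98, 0.199, -0.0], 'contact_force': [-0.103, 0.002, 0.393], 'torque': [-0.033, 0.012, -0.021], 'gripper_force': 0.0, 'width': 0.086}
scene [[432.5, 0.0, 256.9], [0.0, 432.5, 188.7], [0.0, 0.0, 1.0]] [[-0.658, -0.753, 0.014, 0.46], [0.464, -0.391, 0.795, -0.315], [-0.593, 0.53, 0.606, -1.221], [0.0, 0.0, 0.0, 1.0]] dict_keys(['camera_matrix', 'view'])
top [[487.4, 0.0, 247.3], [0.0, 487.4, 194.9], [0.0, 0.0, 1.0]] [[-0.03, -0.999, 0.02, 0.122], [0.984, -0.026, 0.176, -0.556], [-0.176, 0.025, 0.984, -1.278], [0.0, 0.0, 0.0, 1.0]] dict_keys(['camera_matrix', 'view'])
```

View pics/scene0.png

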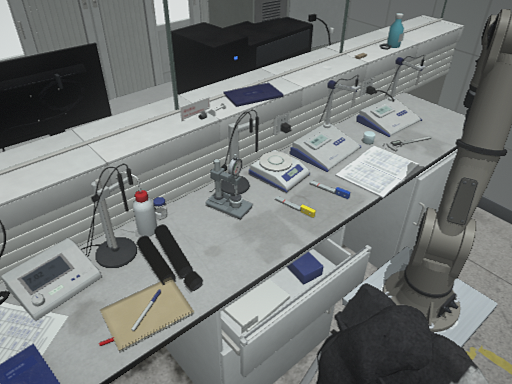

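View pics/top0.png

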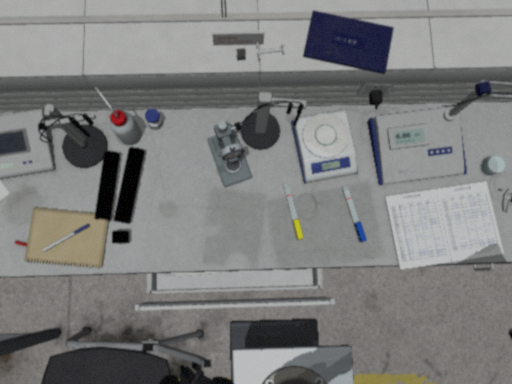

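The scene and top views show the yellow blade (grip at about (297,228) in top, nose up at (286,185)). The blue blade is to its right at (361,232), and the gauge is at about (230,155) with its front facing down the picture. Next I'll measure them.

```bash
cat > h.py <<'E'
import numpy as np, cv2
from bench import bot
def cast(n,uv,z,m=None):
    m=m or bot.camera_model(n); K=np.array(m["camera_matrix"]);V=np.array(m["view"])
    d=np.linalg.inv(K)@np.array([uv[0],uv[1],1.]); d=V[:3,:3].T@(d*[1,-1,-1]); c=-V[:3,:3].T@V[:3,3]
    return c+d*(z-c[2])/d[2]
def proj(n,p):
    m=bot.camera_model(n);K=np.array(m["camera_matrix"]);V=np.array(m["view"])
    q=(V[:3,:3]@p+V[:3,3])*[1,-1,-1]; q=K@q; return q[:2]/q[2]
def ymask(im):
    h=cv2.cvtColor(im,cv2.COLOR_RGB2HSV); return cv2.inRange(h,(20,130,90),(35,255,255))
def rmask(im):
    h=cv2.cvtColor(im,cv2.COLOR_RGB2HSV); return cv2.inRange(h,(0,110,60),(8,255,255))|cv2.inRange(h,(172,110,60),(180,255,255))
E
python3 - <<'E'
from h import *
im=np.load("pics/top.npy"); m=ymask(im); m[:, :270]=0; m[:, 330:]=0; m[260:]=0
c=max(cv2.findContours(m,0,2)[0],key=cv2.contourArea); r=cv2.minAreaRect(c); print(r)
b=cv2.boxPoints(r); print(np.round([cast("top",p,.027) for p in b],3)); print("grip ctr",np.round(cast("top",r[0],.025),3))
# red line
rm=rmask(im); ys,xs=np.nonzero(rm[170:245,270:330]); print(len(xs)); 
if len(xs): print("line",np.round(cast("top",(xs.mean()+270,ys.mean()+170),.01),3))
crop=im[110:250,195:315]; cv2.imwrite("pics/crop0.png",cv2.resize(crop,None,fx=4.2,fy=4.2,interpolation=cv2.INTER_CUBIC)[:,:,::-1])
sc=np.load("pics/scene.npy"); crop2=sc[120:230,190:330]; cv2.imwrite("pics/crop1.png",cv2.resize(crop2,None,fx=5,fy=5,interpolation=cv2.INTER_CUBIC)[:,:,::-1])
E
```

```text
((297.558837890625, 228.7353057861328), (19.645383834838867, 5.5783185958862305), 75.96376037597656)
[[ 0.49  -0.016  0.027]
 [ 0.494 -0.031  0.027]
 [ 0.441 -0.041  0.027]
 [ 0.438 -0.027  0.027]]
grip ctr [ 0.466 -0.029  0.025]
0
```

View pics/crop0.png

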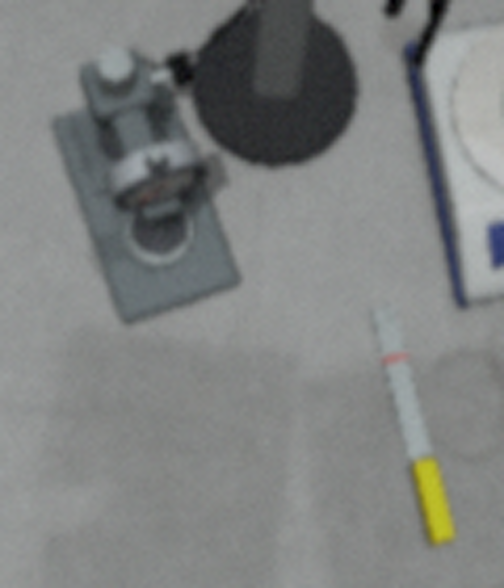

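View pics/crop1.png

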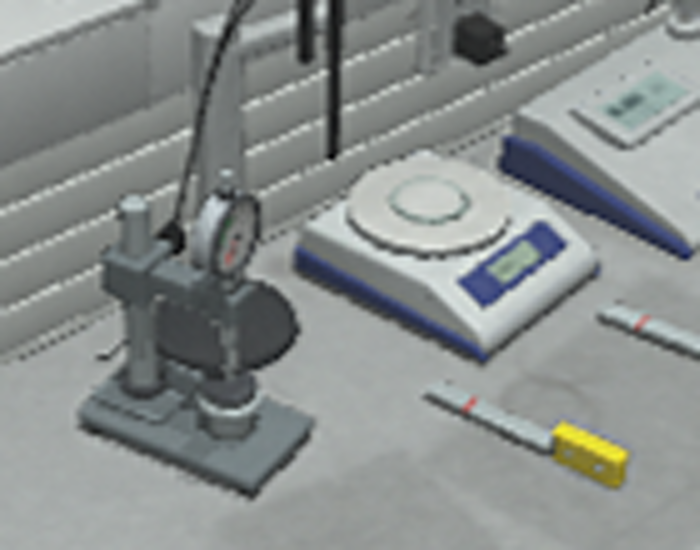

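The top crop shows the gauge base's front corners at (127,322) and (240,282), and its back-left corner at (54,122). The lower plate's ring is near (160,235), and the blade's red line is at (396,358) with its tip at (382,305). The scene crop confirms the gauge's front is open.

Run:
```python
from h import *
f=lambda p:(p[0]/4.2+195-.4,p[1]/4.2+110-.4)
C=lambda p,z:cast("top",f(p),z)
fl,fr,bl=C((127,320),.02),C((240,281),.02),C((54,122),.02)
print("base",fl,fr,bl,np.linalg.norm(fl-fr),np.linalg.norm(fl-bl))
a1=np.arctan2(*(bl-fl)[1::-1]); w=fl-fr; a2=np.arctan2(-w[0],w[1]); print("yaws",a1,a2)
for a in (a1,a2,.5*(a1+a2)):
    d=np.array([np.cos(a),np.sin(a),0]); print("plate ctr from base",(fl+fr)/2+.045*d)
print("ring",C((160,235),.047))
print("line",C((396,358),.01),"tip",C((381,305),.0085),"gripend",C((424,460),.027),C((441,543),.027))
g=lambda p:(p[0]/5+190-.4,p[1]/5+120-.4)
print("scene front corners z.02", cast("scene",g((252,485)),.02),cast("scene",g((313,420)),.02))
print("scene yellow",[cast("scene",g(p),.027) for p in ((557,424),(627,462))], "line",cast("scene",g((470,404)),.01))
```

```text
base [0.59195221 0.16758586 0.02      ] [0.61649164 0.09179813 0.02      ] [0.72933078 0.2138193  0.02      ] 0.0796615592944289 0.14494965215129857
yaws 0.3246341336930884 0.31313848110058146
plate ctr from base [0.64687146 0.14404529 0.02      ]
plate ctr from base [0.64703364 0.14355407 0.02      ]
plate ctr from base [0.64695326 0.14379991 0.02      ]
ring [0.64275016 0.14419811 0.047     ]
line [ 0.56344404 -0.01109628  0.01      ] tip [ 0.60010605 -0.00279805  0.0085    ] gripend [ 0.49227635 -0.02448023  0.027     ] [ 0.43777143 -0.03296867  0.027     ]
scene front corners z.02 [0.58724537 0.17427446 0.02      ] [0.61329976 0.09741901 0.02      ]
scene yellow [array([ 0.49356613, -0.02438203,  0.027     ]), array([ 0.43394217, -0.03160553,  0.027     ])] line [ 0.5635036  -0.00865121  0.01      ]
```

```bash
cat >> h.py <<'E'
from scipy.spatial.transform import Rotation as R
def togo(p,yaw):
    """shift in tool axes / 0.2 m (do first), then turn / 0.1 rad in tool axes, to TCP p, tool x at yaw, z down"""
    s=bot.observe(); q=np.array(s["tool_rot"]); r=R.from_quat(q[[1,2,3,0]])
    t=R.from_euler('z',yaw)*R.from_euler('x',np.pi)
    print("t",round(s["time"],2),"pos",np.round(s["tool_pos"],4),"yaw",round(float(np.arctan2(*r.as_matrix()[1::-1,0])),4),"z",np.round(r.as_matrix()[:,2],4),"F",np.round(s["contact_force"],1),"w",round(s["width"],4),"gf",s["gripper_force"])
    print("shift",np.round(r.inv().apply(np.array(p)-s["tool_pos"])/.2,4),"turn",np.round((r.inv()*t).as_rotvec()/.1,3))
E
python3 -c "
from h import *
togo((.465,-.029,.30),.19)"
```

```text
t 0.1 pos [ 0.214  -0.5063  0.4037] yaw 0.3999 z [-9.e-04  2.e-03 -1.e+00] F [ 0.4  0.1 -0.3] w 0.0855 gf 0.0
shift [ 2.0853 -1.7087  0.5221] turn [-0.022  0.003  2.099]
```

```bash
python3 -m jog '[[[1,0.13,-0.107,0.0326,0,0,0],[1,0.13,-0.107,0.0326,0,0,0],[1,0.13,-0.107,0.0326,0,0,0],[1,0.13,-0.107,0.0326,0,0,0],[1,0.13,-0.107,0.0326,0,0,0],[1,0.13,-0.107,0.0326,0,0,0],[1,0.13,-0.107,0.0326,0,0,0],[1,0.13,-0.107,0.0326,0,0,0],[1,0.13,-0.107,0.0326,0,0,0],[1,0.13,-0.107,0.0326,0,0,0],[1,0.13,-0.107,0.0326,0,0,0],[1,0.13,-0.107,0.0326,0,0,0],[1,0.13,-0.107,0.0326,0,0,0],[1,0.13,-0.107,0.0326,0,0,0],[1,0.13,-0.107,0.0326,0,0,0],[1,0.13,-0.107,0.0326,0,0,0],[1,0,0,0,0,0,0.7],[1,0,0,0,0,0,0.7],[1,0,0,0,0,0,0.7],[1,0,0,0,0,0,0]]]'
python3 - <<'E'
from h import *
togo((.465,-.029,.177),.19)
m=bot.camera_model("wrist"); print(np.round(m["camera_matrix"],1).tolist(),np.round(m["view"],3).tolist())
im=bot.get_image("wrist"); np.save("pics/w1.npy",im); cv2.imwrite("pics/w1.png",im[:,:,::-1])
im=bot.get_image("top"); np.save("pics/t1.npy",im)
E
```

```text
time: 1.77
tool_pos: [0.4638, -0.029, 0.2999]
tool_rot: [-0.0, 0.996, 0.095, -0.001]
contact_force: [0.6, -0.3, 0.5]
width: 0.0852
gripper_force: 0.0
t 1.77 pos [ 0.4638 -0.029   0.2999] yaw 0.1895 z [-0.0013  0.     -1.    ] F [ 0.6 -0.3  0.5] w 0.0852 gf 0.0
shift [0.0067 0.0014 0.6143] turn [-0.003  0.013 -0.005]
[[297.3, 0.0, 255.8], [0.0, 297.3, 189.9], [0.0, 0.0, 1.0]] [[0.188, -0.982, -0.001, -0.115], [0.935, 0.179, -0.307, -0.42], [0.301, 0.057, 0.952, -0.419], [0.0, 0.0, 0.0, 1.0]]
```

View pics/w1.png

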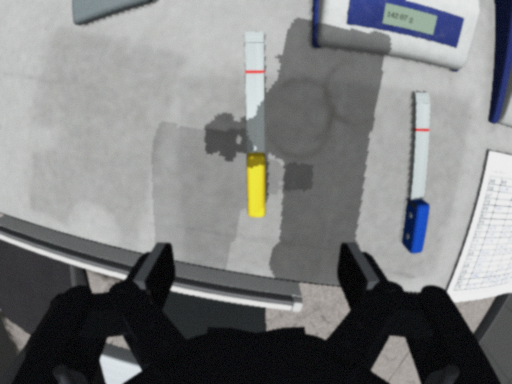

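The wrist view shows the blade straight ahead, with its grip at (257,185), red line at (255,71) and tip at (254,33). The gauge base's front is at the top left edge.

```bash
cat >> h.py <<'E'
def wcast(uv,z,m):
    K=np.array(m["camera_matrix"]);V=np.array(m["view"])
    u=cv2.fisheye.undistortPoints(np.array([[uv]],float),K,np.zeros(4))[0,0]
    d=V[:3,:3].T@np.array([u[0],-u[1],-1]); c=-V[:3,:3].T@V[:3,3]
    return c+d*(z-c[2])/d[2]
E
python3 - <<'E'
from h import *
m=bot.camera_model("wrist"); im=np.load("pics/w1.npy")
y=ymask(im); c=max(cv2.findContours(y,0,2)[0],key=cv2.contourArea); r=cv2.minAreaRect(c); print(r); x,yy,w,h=cv2.boundingRect(c)
for v in (yy+1,yy+h-2): 
    xs=np.nonzero(y[v])[0]; print("grip end",wcast((xs.mean(),v),.027,m))
rm=rmask(im); rm[:, :230]=0; rm[:,280:]=0; rm[120:]=0; ys,xs=np.nonzero(rm); print("line",len(xs),wcast((xs.mean(),ys.mean()),.010,m))
print("tip",wcast((254.5,33),.0085,m))
print("gauge front right corner", [wcast(p,.02,m) for p in ((155,0),(75,22))])
E
```

```text
((256.0, 184.5), (63.0, 18.0), 90.0)
grip end [ 0.49402043 -0.02203285  0.027     ]
grip end [ 0.44057051 -0.03324522  0.027     ]
line 35 [ 0.56214213 -0.00816227  0.01      ]
tip [ 0.59635661 -0.00173833  0.0085    ]
gauge front right corner [array([0.61343211, 0.08890281, 0.02      ]), array([0.59144737, 0.16904075, 0.02      ])]
```

```bash
python3 -m jog '[[[1,0.007,-0.005,0.12,0,0.01,-0.1],[1,0,0,0.15,0,0,0],[1,0,0,0.15,0,0,0],[1,0,0,0.12,0,0,0],[1,0,0,0.07,0,0,0],[1,0,0,0,0,0,0],[0,0,0,0,0,0,0],[0,0,0,0,0,0,0],[0,0,0,0,0,0,0],[0,0,0,0,0,0,0],[0,0,0,0,0,0,0],[0,0,0,0,0,0,0],[0,0,0,0,0,0,0],[0,0,0,0,0,0,0],[0,0,0,0,0,0,0],[0,0,0,0,0,0,0]]]'
```

```text
time: 3.2
tool_pos: [0.4659, -0.028, 0.1793]
tool_rot: [0.0, 0.995, 0.1, 0.001]
contact_force: [-1.3, 0.1, 5.9]
width: 0.0146
gripper_force: 60.4
```

```bash
python3 -m jog '[[[0,0,0,-0.05,0,0,0],[0,0,0,-0.1,0,0,0],[0,0,0,-0.1,0,0,0],[0,0,0,0,0,0,0],[0,0,0,0,0,0,0],[0,0,0,0,0,0,0],[0,0,0,0,0,0,0]]]'
python3 -c "
from h import *
togo((.441,.0764,.229),.32)"
```

```text
time: 3.78
tool_pos: [0.4644, -0.0281, 0.2273]
tool_rot: [-0.0, 0.995, 0.1, -0.001]
contact_force: [-0.1, 0.5, -2.0]
width: 0.0149
gripper_force: 59.6
t 3.78 pos [ 0.4644 -0.0281  0.2273] yaw 0.1999 z [-1.8e-03  3.0e-04 -1.0e+00] F [-0.1  0.5 -2. ] w 0.0149 gf 59.571728110313416
shift [-0.0108 -0.5353 -0.0081] turn [-0.007  0.017 -1.201]
```

```bash
python3 -m jog '[[[0,-0.0015,-0.07,-0.001,0,0,0],[0,-0.0015,-0.08,-0.001,0,0,0],[0,-0.0015,-0.08,-0.001,0,0,0],[0,-0.0015,-0.08,-0.001,0,0,0],[0,-0.0015,-0.08,-0.001,0,0,0],[0,-0.0015,-0.08,-0.001,0,0,0],[0,-0.0015,-0.065,-0.001,0,0,0],[0,0,0,0,0,0,-0.6],[0,0,0,0,0,0,-0.6],[0,0,0,0,0,0,0],[0,0,0,0,0,0,0],[0,0,0,0,0,0,0]]]'
python3 - <<'E'
from h import *
import json
togo((.441,.0764,.229),.32)
m=bot.camera_model("wrist"); json.dump({k:np.array(v).tolist() for k,v in m.items()},open("pics/w2.json","w"))
im=bot.get_image("wrist"); np.save("pics/w2.npy",im)
for n in("scene","top"): np.save(f"pics/{n}2.npy",bot.get_image(n))
cv2.imwrite("pics/w2.png",cv2.resize(im[0:230,130:390],None,fx=2.5,fy=2.5,interpolation=cv2.INTER_CUBIC)[:,:,::-1])
E
```

```text
time: 4.78
tool_pos: [0.4417, 0.0761, 0.2292]
tool_rot: [-0.0, 0.987, 0.158, -0.0]
contact_force: [0.1, 0.1, -0.4]
width: 0.0148
gripper_force: 59.6
t 4.78 pos [0.4417 0.0761 0.2292] yaw 0.3181 z [-4.e-04  0.e+00 -1.e+00] F [ 0.1  0.1 -0.4] w 0.0148 gf 59.58421468734741
shift [-0.0027 -0.0024  0.001 ] turn [-0.002  0.004 -0.019]
```

View pics/w2.png

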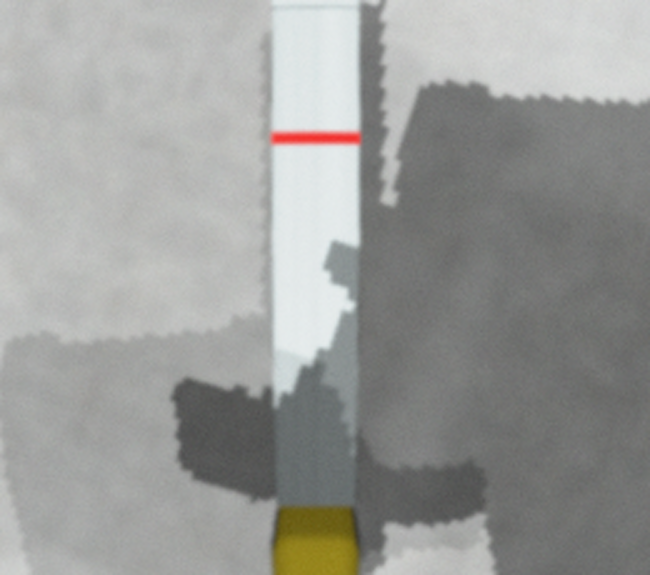

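The wrist view shows the blade lying straight in the hand: red line at x≈256 and grip at x≈256. The gauge is out of its view. I'll check the alignment from the top and scene cameras instead.

Run:
```python
from h import *
t=np.load("pics/top2.npy")[115:215,200:300]; s=np.load("pics/scene2.npy")[145:235,195:295]
a=cv2.resize(t,(500,500),interpolation=cv2.INTER_CUBIC) if 0 else cv2.resize(t,(400,400),interpolation=cv2.INTER_CUBIC)
b=cv2.resize(s,(400,360),interpolation=cv2.INTER_CUBIC); b=np.vstack([b,np.zeros((40,400,3),np.uint8)])
cv2.imwrite("pics/c3.png",np.hstack([a,b])[:,:,::-1])
o=np.array([.4417,.0761,.050]); y=.318; d=np.array([np.cos(y),np.sin(y),0])
for nm,x,z in(("line",.099,.010),("tip",.135,.0085)):
    p=o+x*d+[0,0,z]; print(nm,p,"top",(proj("top",p)-[200,115])*4+1.5,"scene",(proj("scene",p)-[195,145])*4+1.5)
for n,o2 in(("top2",(200,115)),("scene2",(195,145))):
    im=np.load(f"pics/{n}.npy"); h=cv2.cvtColor(im,cv2.COLOR_RGB2HSV); r=(cv2.inRange(h,(0,70,60),(10,255,255))|cv2.inRange(h,(170,70,60),(180,255,255)))
    nn,l,st,ce=cv2.connectedComponentsWithStats(r); print(n,[(st[i,4],(ce[i]-o2)*4+1.5) for i in range(1,nn) if 0<ce[i][0]-o2[0]<100 and 0<ce[i][1]-o2[1]<100])
```

```text
line [0.5357364  0.10705408 0.06      ] top [191.28955208 352.82318736] scene [282.3620475  248.52719382]
tip [0.56993146 0.11831011 0.0585    ] top [173.08451366 303.67261348] scene [245.32536962 235.60514563]
top2 [(np.int32(1), array([189.5, 353.5]))]
scene2 [(np.int32(1), array([161.5, 105.5])), (np.int32(3), array([281.5, 249.5]))]
```

View pics/c3.png

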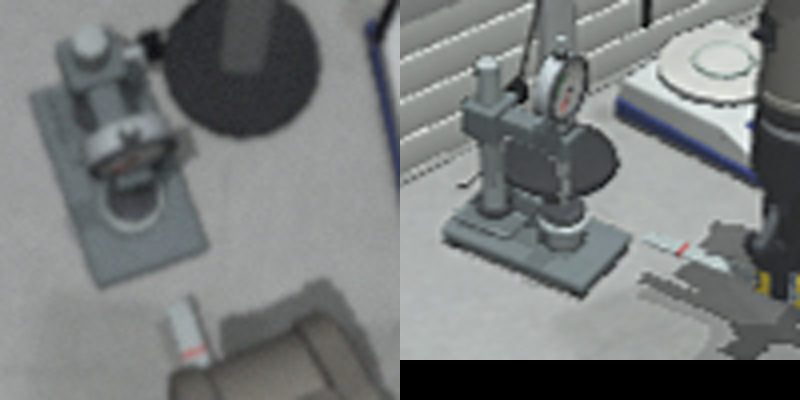

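The top half shows the gauge base's front corners at (101,287) and (209,246), with the blade's tip at (181,298) about in line with it. The known blade points project to within 0.5 px, so the calibration is good. Next I'll refine the plate axis and the yaw by fitting edges.

Run:
```python
from h import *
# edge fit: given approx world segment at z, sample perpendicular profiles, subpixel max gradient, fit line
def fit(n,A,B,img,half=4,z=.02):
    a,b=proj(n,np.append(A,z)),proj(n,np.append(B,z)); t=(b-a)/np.linalg.norm(b-a); nn=np.array([-t[1],t[0]])
    pts=[]
    for f in np.linspace(.08,.92,25):
        c=a+f*(b-a); s=np.arange(-half,half+.1,.25); q=c+s[:,None]*nn
        v=np.mean([cv2.remap(img,(q[:,0]+k*t[0]).astype(np.float32)[None],(q[:,1]+k*t[1]).astype(np.float32)[None],1)[0] for k in(-.7,0,.7)],0)
        g=np.abs(np.gradient(cv2.GaussianBlur(v[None],(0,0),2)[0])); i=g[4:-4].argmax()+4
        w=g[i-3:i+4]; pts.append(cast(n,c+nn*(s[i-3:i+4]@w/w.sum()),z)[:2])
    pts=np.array(pts,np.float32); 
    vx,vy,x0,y0=cv2.fitLine(pts,cv2.DIST_HUBER,0,.0005,.0005).ravel(); r=np.abs((pts-[x0,y0])@[-vy,vx])
    return np.array([x0,y0]),np.array([vx,vy]),np.median(r)
y=.32;d=np.array([np.cos(y),np.sin(y)]);l=np.array([-d[1],d[0]]);c=np.array([.646,.144])
FL,FR=c-.045*d+.042*l,c-.045*d-.042*l
for n in("top","scene"):
    a=np.load(f"pics/{n}.npy").astype(np.float32).mean(2);b=np.load(f"pics/{n}2.npy").astype(np.float32).mean(2);img=(a+b)/2
    if n=="scene": FLs,FRs=FL,FR
    E={"front":fit(n,FL,FR,img),"left":fit(n,FL,FL+.1*d,img),"right":fit(n,FR,FR+.1*d,img)}
    for k,(p,v,r) in E.items():
        ang=np.arctan2(v[1],v[0]); print(n,k,"angle",round(float(ang),4),"offset x,y in guess frame",np.round([(p-c)@d*1e3,(p-c)@l*1e3],2),"res mm",round(float(r)*1e3,2))
    for z,rad in((.047,.022),):
        p=proj(n,np.append(c,z)); print(n,"plate ctr predicted px",p)
        for v in range(int(p[1])-2,int(p[1])+9,2): print(v,int(p[0])-14,img[v,int(p[0])-14:int(p[0])+15].astype(int).tolist())
```

```text
top front angle -1.2502 offset x,y in guess frame [-47.86  -3.41] res mm 0.02
top left angle 0.3064 offset x,y in guess frame [11.05 44.27] res mm 0.19
top right angle 0.2955 offset x,y in guess frame [  5.15 -42.53] res mm 0.38
top plate ctr predicted px [232.73825172 164.40114109]
162 218 [111, 110, 110, 107, 104, 99, 101, 100, 86, 62, 57, 61, 65, 59, 55, 49, 42, 43, 41, 48, 61, 85, 102, 96, 106, 110, 110, 106, 106]
164 218 [109, 110, 108, 107, 105, 100, 106, 111, 87, 66, 59, 61, 58, 57, 60, 59, 56, 57, 61, 66, 71, 97, 119, 103, 107, 109, 107, 108, 103]
166 218 [97, 100, 97, 95, 99, 100, 106, 110, 97, 76, 65, 67, 68, 67, 73, 69, 68, 68, 69, 74, 80, 104, 120, 108, 109, 109, 111, 111, 106]
168 218 [92, 93, 97, 98, 98, 99, 103, 111, 119, 113, 90, 75, 72, 79, 79, 80, 77, 77, 86, 101, 121, 120, 106, 109, 113, 112, 113, 111, 112]
170 218 [101, 92, 95, 99, 98, 98, 97, 99, 107, 121, 131, 132, 127, 119, 113, 107, 110, 122, 134, 138, 123, 111, 109, 111, 113, 114, 111, 111, 111]
172 218 [119, 101, 96, 102, 106, 109, 109, 109, 102, 103, 106, 117, 126, 134, 135, 130, 127, 124, 112, 109, 108, 11
[... 479 characters left out ...]
 120, 133, 100, 81, 83, 72, 87, 78, 71, 79, 83, 84, 84, 82, 88, 93, 92, 68, 156, 181, 174, 172, 166, 164, 167, 171, 172]
200 221 [118, 118, 115, 116, 107, 82, 74, 79, 97, 155, 124, 78, 71, 67, 65, 67, 73, 74, 76, 164, 170, 133, 129, 137, 147, 170, 179, 175, 172]
202 221 [113, 115, 104, 94, 105, 110, 112, 113, 90, 87, 119, 162, 164, 171, 200, 210, 209, 183, 165, 121, 116, 129, 129, 128, 129, 128, 127, 134, 141]
204 221 [89, 88, 101, 113, 114, 113, 114, 117, 86, 64, 66, 87, 99, 98, 96, 97, 95, 95, 93, 69, 111, 133, 133, 132, 132, 132, 131, 132, 132]
206 221 [130, 130, 131, 129, 129, 118, 113, 115, 112, 113, 81, 78, 95, 100, 102, 101, 99, 94, 78, 94, 123, 133, 133, 134, 132, 132, 133, 134, 131]
```

```bash
cat >> h.py <<'E'
C0=np.array([.6465,.1445]);GY=.316;GD=np.array([np.cos(GY),np.sin(GY)])
def tipat(x,z): togo(np.append(C0+(x-.135)*GD,z),GY)
E
python3 -c "
from h import *
tipat(-.04,.2228)"
```

```text
t 4.93 pos [0.4419 0.0762 0.2296] yaw 0.3187 z [ 6.e-04  1.e-04 -1.e+00] F [-0.6 -0.5 -0.8] w 0.0147 gf 59.582220911979675
shift [ 0.2035 -0.0063  0.034 ] turn [ 0.001 -0.005  0.027]
```

```bash
python3 -m jog '[[[0,0,-0.006,0.034,0,0,0.03],[0,0.04,0,0,0,0,0],[0,0.05,0,0,0,0,0],[0,0.05,0,0,0,0,0],[0,0.04,0,0,0,0,0],[0,0.023,0,0,0,0,0],[0,0,0,0,0,0,0],[0,0,0,0,0,0,0],[0,0,0,0,0,0,0]]]'
python3 - <<'E'
from h import *
tipat(-.012,.2228)
s=bot.observe(); o=np.array(s["tool_pos"])-[0,0,.1793]
for k in("top","scene"): np.save(f"pics/{k}4.npy",bot.get_image(k))
t=np.load("pics/top4.npy")[140:200,205:265]; c=np.load("pics/scene4.npy")[170:220,205:265]
a=cv2.resize(t,(400,400),interpolation=cv2.INTER_CUBIC); b=np.vstack([cv2.resize(c,(400,333),interpolation=cv2.INTER_CUBIC),np.zeros((67,400,3),np.uint8)])
cv2.imwrite("pics/c4.png",np.hstack([a,b])[:,:,::-1])
f=400/60
for nm,x,z in(("line",.099,.010),("tip",.135,.0085)):
    p=o+np.append(x*GD,z); print(nm,(proj("top",p)-[205,140]+.5)*f,(proj("scene",p)-[205,170]+.5)*f+[400,0])
p=np.append(C0-.022*GD,.047); print("rimfront",(proj("top",p)-[205,140]+.5)*f,(proj("scene",p)-[205,170]+.5)*f+[400,0])
E
```

```text
time: 5.68
tool_pos: [0.4797, 0.0901, 0.2228]
tool_rot: [0.0, 0.987, 0.158, -0.0]
contact_force: [0.5, 0.2, -2.0]
width: 0.0148
gripper_force: 59.5
t 5.68 pos [0.4797 0.0901 0.2228] yaw 0.3168 z [-2.e-04 -2.e-04 -1.e+00] F [ 0.5  0.2 -2. ] w 0.0148 gf 59.544628858566284
shift [ 0.1425  0.0007 -0.0003] turn [0.002 0.002 0.008]
line [249.36012515 333.51665741] [734.22142207 232.92417619]
tip [219.67590095 252.80908438] [674.09504603 211.75095295]
rimfront [204.86451884 213.86648583] [643.87217064 207.22135099]
```

View pics/c4.png

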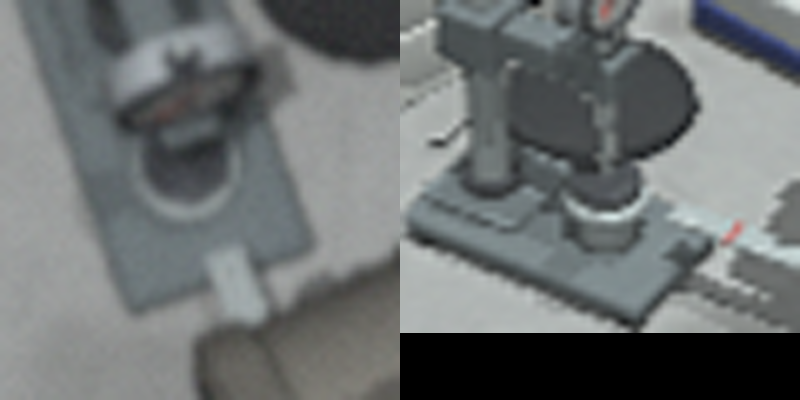

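The top half shows the leaf tip near (226,250) in front of the plate ring (centre column ≈188, front rim row ≈219). In the scene half the red line is at (735,232), as predicted. I'll check the lateral offset by subpixel measurement.

Run:
```python
from h import *
a=np.load("pics/top.npy").astype(float).mean(2); b=np.load("pics/top4.npy").astype(float).mean(2)
D=b-a
for v in range(175,188): print(v,D[v,228:248].astype(int).tolist())
s=bot.observe(); o=np.array(s["tool_pos"])-[0,0,.1793]
for x in(.135,.125,.115,.105):
    print(x,proj("top",o+np.append(x*GD,.01)), [proj("top",o+np.append(x*GD+w*np.array([-GD[1],GD[0]]),.01)).round(2) for w in(.008,-.008)])
m=(a+b)/2
for dz,r in((.047,.022),):
  for e in(0,): 
    t=np.linspace(0,2*np.pi,13); print("rim",[proj("top",np.append(C0+r*np.array([np.cos(q),np.sin(q)]),dz)).round(1).tolist() for q in t])
a2=np.load("pics/top2.npy").astype(float).mean(2); m=(a+a2+b)/3
print("ring rows")
for v in range(160,178): print(v,m[v,220:246].astype(int).tolist())
```

```text
175 [5, 7, 7, 11, 6, 1, 7, 7, 7, 8, 9, 6, 10, 5, 8, 6, 6, 5, 6, 2]
176 [8, 6, 7, 7, 7, 1, 7, 8, 10, 12, 12, 16, 17, 13, 0, 7, 9, 8, 6, 4]
177 [8, 6, 8, 7, 8, 7, 7, 8, 14, 26, 28, 32, 34, 25, 0, 0, 4, 4, 4, 6]
178 [7, 3, 7, 7, 6, 8, 6, 15, 31, 37, 42, 50, 46, 32, -1, -4, 0, 8, 10, 6]
179 [6, 7, 4, 8, 7, 8, 7, 17, 34, 46, 52, 51, 57, 48, 14, -7, -5, 4, 5, 7]
180 [7, 7, 4, 6, 4, 3, 9, 9, 33, 55, 61, 50, 62, 67, 37, -5, -7, 0, 11, 7]
181 [7, 5, 6, 6, 7, 5, 8, 3, 26, 57, 70, 64, 70, 62, 31, -9, -18, -3, 11, 10]
182 [6, 3, 6, 7, 7, 7, 1, 1, 16, 55, 63, 54, 52, 39, 22, -9, -26, -11, 3, 9]
183 [4, 8, 5, 10, 6, 6, 5, 3, -1, 19, 32, 31, 26, 24, 16, -1, -30, -25, -1, 4]
184 [10, 7, 4, 4, 8, 6, 2, -2, -3, -2, 14, 22, 20, 20, 17, 4, -17, -34, -13, 0]
185 [4, 6, 3, 9, 6, 8, 4, -6, -8, -5, 2, 18, 18, 19, 16, 14, -1, -33, -30, -15]
186 [9, 8, 11, 6, 10, 9, 3, -3, -5, -8, -3, 11, 11, 20, 17, 10, -2, -44, -49, -44]
187 [9, 5, 8, 6, 11, 6, 7, -1, -12, -16, -9, -3, -3, 4, 11, 2, -20, -57, -73, -68]
0.135 [237.47530599 177.30464126] [array([234.71, 178.27]), array([240.24, 176.34])]
0.125 [238.70839947 1
[... 2028 characters left out ...]
, 115, 115, 115, 114, 113]
173 [99, 107, 112, 114, 113, 113, 112, 107, 104, 104, 105, 109, 112, 112, 105, 107, 107, 112, 112, 115, 116, 116, 116, 117, 115, 113]
174 [104, 107, 114, 115, 115, 114, 114, 111, 109, 105, 102, 103, 106, 110, 107, 109, 112, 116, 117, 117, 117, 116, 117, 116, 114, 114]
175 [105, 107, 113, 114, 115, 117, 115, 113, 113, 111, 110, 111, 112, 114, 114, 113, 116, 116, 116, 116, 116, 116, 116, 116, 115, 117]
176 [109, 106, 112, 115, 114, 117, 114, 113, 115, 115, 113, 113, 115, 117, 117, 117, 118, 115, 119, 119, 121, 115, 114, 115, 115, 115]
177 [121, 106, 110, 114, 115, 114, 116, 114, 116, 115, 113, 114, 115, 116, 116, 118, 120, 121, 122, 126, 126, 123, 112, 111, 115, 114]
```

```bash
python3 -m jog '[[[0,0.01,-0.006,0,0,0,0],[0,0.02,0,0,0,0,0],[0,0.02,0,0,0,0,0],[0,0.02,0,0,0,0,0],[0,0.02,0,0,0,0,0],[0,0.02,0,0,0,0,0],[0,0.015,0,0,0,0,0],[0,0.01,0,0,0,0,0],[0,0,0,0,0,0,0],[0,0,0,0,0,0,0]]]'
```

```text
time: 6.62
tool_pos: [0.5054, 0.0998, 0.2229]
tool_rot: [-0.0, 0.987, 0.158, 0.0]
contact_force: [-0.0, -0.9, -1.2]
width: 0.0153
gripper_force: 59.5
```

```bash
python3 -m jog '[[[0,0.01,0,0,0,0,0],[0,0.01,0,0,0,0,0],[0,0.01,0,0,0,0,0],[0,0.01,0,0,0,0,0],[0,0,0,0,0,0,0]]]'; python3 -m jog '[[[0,0.01,0,0,0,0,0],[0,0.01,0,0,0,0,0],[0,0.01,0,0,0,0,0],[0,0,0,0,0,0,0]]]'
```

```text
time: 7.03
tool_pos: [0.5116, 0.1017, 0.2223]
tool_rot: [0.001, 0.987, 0.158, -0.002]
contact_force: [-4.6, -1.7, 2.2]
width: 0.0149
gripper_force: 59.8
time: 7.37
tool_pos: [0.5165, 0.1033, 0.2223]
tool_rot: [0.001, 0.987, 0.158, -0.004]
contact_force: [-8.0, -2.8, 3.6]
width: 0.015
gripper_force: 60.2
```

```bash
python3 -m jog '[[[0,0,0,-0.003,0,0,0],[0,0,0,0,0,0,0],[0,0,0,0,0,0,0]]]'; python3 -c "
from h import *
togo(np.append(C0-.121*GD,.2228),GY)"
```

```text
time: 7.62
tool_pos: [0.5165, 0.1033, 0.2228]
tool_rot: [0.001, 0.987, 0.158, -0.003]
contact_force: [-7.3, -2.1, 1.5]
width: 0.0148
gripper_force: 60.0
t 7.62 pos [0.5165 0.1033 0.2228] yaw 0.3167 z [-0.0065 -0.0028 -1.    ] F [-7.3 -2.1  1.5] w 0.0148 gf 60.04625201225281
shift [ 0.077   0.0063 -0.0007] turn [0.006 0.071 0.007]
```

```bash
python3 -m jog '[[[0,0.01,0,-0.001,0,0,0],[0,0.01,0,0,0,0,0],[0,0,0,0,0,0,0]]]'; python3 -m jog '[[[0,0.01,0,0,0,0,0],[0,0.01,0,0,0,0,0],[0,0,0,0,0,0,0]]]'
python3 - <<'E'
from h import *
for k in("top","scene"): np.save(f"pics/{k}5.npy",bot.get_image(k))
t=np.load("pics/top5.npy")[140:200,205:265]; c=np.load("pics/scene5.npy")[150:220,205:275]
cv2.imwrite("pics/c5.png",np.hstack([cv2.resize(i,(400,400),interpolation=cv2.INTER_CUBIC) for i in(t,c)])[:,:,::-1])
E
```

```text
time: 7.87
tool_pos: [0.5205, 0.1046, 0.223]
tool_rot: [0.001, 0.987, 0.158, -0.003]
contact_force: [-7.0, -2.4, 0.5]
width: 0.0151
gripper_force: 60.0
time: 8.12
tool_pos: [0.5242, 0.1058, 0.2229]
tool_rot: [0.001, 0.987, 0.158, -0.004]
contact_force: [-6.2, -1.9, 1.4]
width: 0.015
gripper_force: 60.0
```

View pics/c5.png

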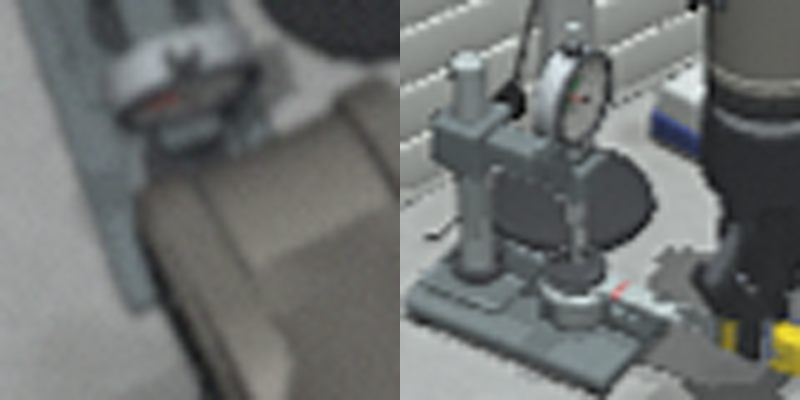

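The scene half shows the red line at (620,290), just in front of the rim (≈(603,295)). The blade is in the throat and the needle has moved. I'll measure the rest numerically.

Run:
```python
from h import *
im=np.load("pics/scene5.npy"); h=cv2.cvtColor(im,cv2.COLOR_RGB2HSV); r=cv2.inRange(h,(0,60,60),(10,255,255))|cv2.inRange(h,(168,60,60),(180,255,255))
n,l,st,ce=cv2.connectedComponentsWithStats(r); print([(st[i,4],ce[i].round(2)) for i in range(1,n) if 205<ce[i][0]<275 and 150<ce[i][1]<220])
s=bot.observe(); o=np.array(s["tool_pos"])-[0,0,.1798]
for x in(.095,.099,.103): print("line pred",x,proj("scene",o+np.append(x*GD,.010)).round(2))
for e in(-.004,0,.004): print("rim front at z .053, shift",e,proj("scene",np.append(C0+(-.022+e)*GD,.053)).round(2))
print("plate axis z.04",proj("scene",np.append(C0,.04)).round(2))
g=im.astype(int).mean(2).astype(int)
for v in(200,202,204,205): print(v,g[v,224:248].tolist())
tipat(.014,.2228)
```

```text
[(np.int32(3), array([242.33, 201.  ]))]
line pred 0.095 [243.65 200.48]
line pred 0.099 [242.66 200.09]
line pred 0.103 [241.67 199.71]
rim front at z .053, shift -0.004 [242.05 199.61]
rim front at z .053, shift 0 [241.07 199.23]
rim front at z .053, shift 0.004 [240.09 198.84]
plate axis z.04 [235.75 200.06]
200 [121, 113, 85, 77, 82, 102, 161, 130, 90, 85, 85, 80, 75, 77, 113, 158, 193, 203, 184, 150, 174, 194, 194, 181]
202 [97, 111, 115, 117, 118, 94, 90, 125, 169, 171, 179, 209, 220, 220, 193, 158, 108, 98, 95, 123, 172, 197, 199, 198]
204 [118, 119, 119, 119, 123, 89, 66, 67, 90, 104, 103, 99, 102, 99, 98, 99, 77, 77, 134, 146, 103, 76, 85, 101]
205 [123, 116, 118, 119, 123, 87, 64, 67, 91, 107, 111, 114, 112, 108, 103, 96, 77, 70, 93, 102, 90, 128, 109, 81]
t 8.22 pos [0.5242 0.1058 0.2229] yaw 0.3167 z [-0.0064 -0.0027 -1.    ] F [-6.7 -2.4  0.8] w 0.015 gf 59.955596923828125
shift [0.0363 0.0063 0.0004] turn [0.006 0.069 0.007]
```

```bash
python3 -m jog '[[[0,0.011,0,0,0,0,0],[0,0.01,0,0,0,0,0],[0,0.01,0,0,0,0,0],[0,0.01,0,0,0,0,0],[0,0,0,0,0,0,0],[0,0,0,0,0,0,0]]]'
python3 - <<'E'
from h import *
tipat(.015,.2228)
im=bot.get_image("scene"); np.save("pics/scene6.npy",im); w=bot.get_image("wrist")
h=cv2.cvtColor(im,cv2.COLOR_RGB2HSV); r=cv2.inRange(h,(0,60,60),(10,255,255))|cv2.inRange(h,(168,60,60),(180,255,255))
n,l,st,ce=cv2.connectedComponentsWithStats(r); print([(st[i,4],ce[i].round(2)) for i in range(1,n) if 205<ce[i][0]<275 and 150<ce[i][1]<220])
a=cv2.resize(im[155:210,220:260],(436,600),interpolation=cv2.INTER_CUBIC); b=cv2.resize(w[0:240,186:326],(350,600))
cv2.imwrite("pics/c6.png",np.hstack([a,b])[:,:,::-1])
E
```

```text
time: 8.72
tool_pos: [0.532, 0.1084, 0.2229]
tool_rot: [0.001, 0.987, 0.158, -0.003]
contact_force: [-7.6, -1.9, 0.7]
width: 0.0147
gripper_force: 59.9
t 8.72 pos [0.532  0.1084 0.2229] yaw 0.3167 z [-0.0064 -0.0026 -1.    ] F [-7.6 -1.9  0.7] w 0.0147 gf 59.940218925476074
shift [0.0001 0.0065 0.0004] turn [0.005 0.069 0.007]
[(np.int32(4), array([240.75, 199.5 ]))]
```

View pics/c6.png

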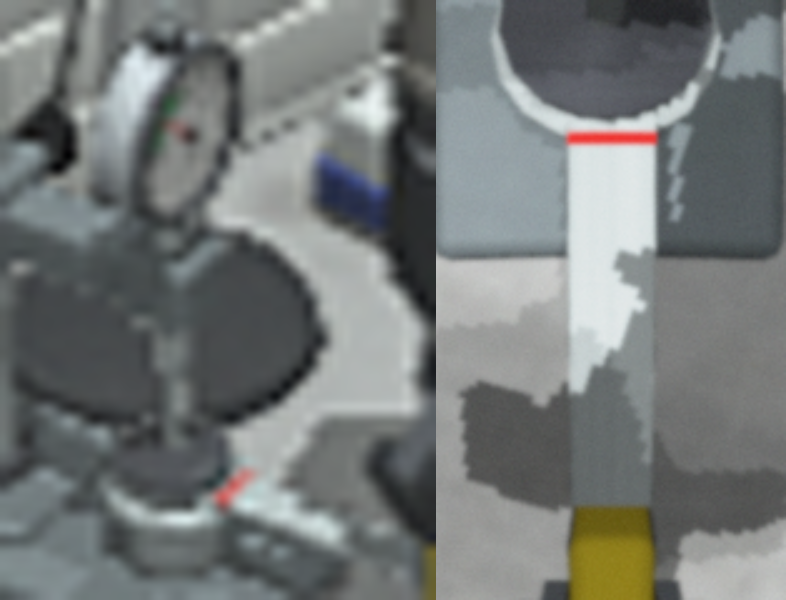

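The wrist half shows the red line at (612,138), right at the lower plate's front rim, with the ring centred at x≈607. In the scene half the needle points up-left into the green. I'll do a last numeric check of the line against the rim.

Run:
```python
from h import *
from scipy.optimize import least_squares
m=bot.camera_model("wrist"); f=lambda p:((p[0]-436)/2.5+186-.3,p[1]/2.5-.3)
P=np.array([wcast(f(p),.047,m)[:2] for p in((493,40),(500,75),(525,112),(562,136),(660,131),(700,92),(717,60))])
r=least_squares(lambda c:np.linalg.norm(P-c,axis=1)-.022,C0); print("plate",r.x,r.fun.round(4))
L=wcast(f((612,138)),.053,m)[:2]; v=L-r.x; print("line in throat frame x,y",v@GD,v@[-GD[1],GD[0]])
B=[wcast(f(p),.02,m)[:2] for p in((450,256),(765,254))]; d=B[0]-B[1]; print("gauge yaw",np.arctan2(-d[0],d[1]))
s=bot.observe(); print(s["contact_force"],s["time"],s["gripper_force"])
```

```text
plate [0.64447452 0.14707589] [-0.0003 -0.0002 -0.      0.0003  0.0002 -0.0006 -0.0001]
line in throat frame x,y -0.021968907547805675 -0.0012255877365473051
gauge yaw 0.32194951551024015
[-6.23246398 -2.52874454  1.00321931] 8.8167 59.93565917015076
```

The red line is at -22.0 mm (the target), lateral offset is 1.2 mm and yaw is within 0.01 rad, so I'm handing in.

```bash
python3 -c "
from bench import bot
print(bot.finish_job())"
```

```text
the job is handed in; nothing more can be done
None
```

I handed the job in with the yellow blade still gripped and seated between the plates: red line at the front rim by measurement, about 1.2 mm off the middle line, needle in the green as far as the scene picture shows; no verdict came back.

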